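# Prime the bench lubricator by hand

## Robot

A 6-joint arm with a two-finger parallel gripper is mounted at the origin on a cart in front of the work surface, level with it; the furniture and walls round the work are solid. World frame = base frame: x ahead of the robot, y to its left, z up, the work surface at z = 0. Lengths are in m, angles in rad, forces in N, time in s.
With the tool pointing down it reaches from about 0.25 to 0.775 m from the base axis. Payload 4 kg.
Tool frame: the origin (TCP) lies between the finger pads; the fingertips stand 8 mm ahead of it and the grasp point (between the pads) lies 11 mm behind it (tcp_to_tips is the x of the fingertips in the tool frame, in m); x points along the fingers, y is the direction in which the jaws open and shut, and the axes are right-handed (so a half turn about x gives the same grasp; the last joint's range is limited). The gripper opens to 94 mm and grips with 3 to 60 N. Pads are 16 mm wide; open, the fingers measure 119 mm over their backs; the gripper's body (75 mm by 177 mm) begins 78 mm behind the grasp point.
Start: joints at [-0.103, 0.087, 1.371, -0, 1.684, -0.103], TCP at [0.55, -0, 0.214] pointing down, gripper open.
Joint ranges: [-3.1, 3.1], [-0.76, 2.03], [0.27, 2.55], [-1.08, 4.22], [0.17, 2.65], [-2.57, 2.57]. Speed limits (rad/s): [2.79, 2.79, 3.14, 3.14, 3.14, 3.14].

## Interface

Orientations are given as a unit quaternion [x, y, z, w].
In Python, from workcell import * gives the robot as it stands. The module is installed in compiled form; this text tells all that it offers.
- The arm moves only by the tool send_rows, never from a script. Its argument "moves" is a list of rows, each an object with "linear": the shift along the tool's x, y, z in mm, a list of three; "turn": the turn about the tool's x in degrees; "claw": the opening, from 0 (shut) to 1 (fully open). A call has 1 to 5 rows; each row is the pose to reach, as a shift and turn from the pose measured when the call began, along the tool's axes at that moment; what a row does not reach only later rows make up. A row lasts 1/10 s, in which the tool goes at most 50 mm and 8.59 degrees, less where a joint would pass 70% of its speed; a pose out of reach is approached as far as the arm can. A call with a gripper value outside its range is refused whole. The fingers move at their own pace and stop on an object; "grip_force" is the grip in N (left out, the last holds). Time passes only in rows, so rows that repeat a pose let the fingers close. It gives the time, the measured TCP pose, the force and the opening at its end, in the units of the state.
- state(): the state, without advancing time (a new reading comes with each control period).
- capture(name): name is "scene" or "side" or "wrist"; returns (picture, depth): 480x640x3 uint8, red, green, blue; 480x640 float32, m along the optical axis (not along the pixel's ray), 0 where there is no reading.
- camera_info(name): a dict with "vertical_fov" (degrees; the focal length in pixels is half the picture's height over the tangent of half this angle, whatever the lens; pixels are square), "cx", "cy" (the principal point, pixels), "k1" (the pictures are not rectified: a ray, as slopes to the right and down, at radius r is drawn at 1 + k1 r^2 times it, then the intrinsics apply), "extrinsics" (4x4, takes a point from camera to world coordinates); the wrist camera has in their place "hand_eye" (4x4, takes a point from camera to tool coordinates, whose origin is the TCP and whose axes are the tool frame's). Camera axes: x right, y down, z forward; pixel columns grow to the right and rows downward; lengths in m; the calibration is good to about 2 mm. A picture is of the moment at which its call begins: read the wrist's pose just before it. camera_info takes no time and is no camera call.
- sign_off(): hands the job in, once; it reports no verdict.
Trained networks look in the newest picture that a camera, given by its name, has taken for a name from the list of things; names that differ only in an ending like _2 or _b are one class to them, and where a whole thing is asked for, a point or a joint stands for the part that bears it (a point fixed in the world has none). Each returns a list of dicts, best first, with "p" (0 to 1); they miss things now and then, are a little off and sometimes report something else, mostly with a low value. They report only what shows in the picture. A call takes as long as a camera call. They do not tell look-alikes from the thing itself.
- find_in(camera, target): "bbox" ([left, top, width, height] in pixels, round what is visible of it).
- place_of(camera, target): "at" ([row, column] in pixels: a listed point, or the origin of a listed thing).
The state is a dict: "time": time; "joints": joint angles; "dq": joint speeds; "joint_efforts": joint torques, N m; "eef_pos": TCP position; "orientation": TCP orientation; "wrist_force": force on the tool from outside, world axes, zero at the start; "moment": the same for the moment, N m; "finger_gap": opening from 0.0 (shut) to 1.0 (fully open).
Only numpy, scipy, OpenCV 4.12 (cv2) and the standard library are available. Lean on these libraries where they do the work, as an engineer would, in place of code of your own. Each camera call takes 0.05 s, during which the arm holds its last target.

## Task

Prime the little grey hand lubricator: with your fingertips, press its black plunger knob down and let it spring all the way up again, as many full strokes as it takes until the red indicator pin stands fully out with the whole white band at its foot showing, then let the knob come up and leave it. Only press the knob: do not touch the pin, do not lift or shove the pump, and leave the screw tin, tape measure and spanner around it where they are.

Things in the scene. Friction and masses are not known exactly. Their poses are not given: they have to be found in the camera images.
- pump: Grey hand lubricator pump loose on rubber feet, base 80 (x) by 150 (y) mm, block top 48 mm high, about 2.4 kg. Origin: centre of its underside, on the worktop; yaw varies. On x = 0 stand the knob's aluminium barrel (y = +35 mm, 48 mm across, 75 mm high), a filler plug (y = -4, 55 mm high) and the indicator pin's brass gland (y = -40 mm, 26 mm across, 56 mm high).
- plunger_top (a point): Centre of the top of the black mushroom-shaped plunger knob, 36 mm across and nearly flat on top; 117 mm above the worktop when the knob is up, 97 mm when fully pressed.
- plunger (a joint): How far the knob is pressed straight down, m: 0 up, 0.020 fully down on a hard stop. A spring returns it in about 0.3 s; 4 N starts it, 9 to 10 N bottoms it. Strokes drive the pin out by a ratchet of 7 mm steps. Use full strokes: one may gain nothing if it goes less than 17 mm down or the knob was not let up to within 2 mm of the top before it.
- pin (a joint): Rise of the indicator pin, m. It starts between 0 and 0.0105, rises as the knob goes down and stays as the knob comes up. Full strokes take it to the next of about 0.0085, 0.0155, 0.0225 and 0.0295 (fully out; each up to 0.0015 more if pumped fast): 3 or 4 strokes in all. Further strokes do nothing.
- pin_tip (a point): Round tip of the indicator pin, 10 mm across, red with a 5 mm high white band at its foot, bare steel below. 61 mm above the worktop plus the pin's rise: about 91 mm when fully out. The band shows only when the pin is fully out: its lower edge is then about level with the top of the brass gland.
- screw_tin: Bystander: round open metal tin of screws, 66 mm across, 32 mm high, loose. Origin: centre of its underside.
- tape_measure: Bystander: orange and black tape measure, 32 x 93 x 64 mm high, standing loose. Origin: centre of its underside.
- spanner: Bystander: small steel spanner lying loose and flat, 129 (its x) x 31 x 8 mm. Origin: centre of its underside.
Not all that is in view belongs to the job. Of the things shaped like the pump, the grey one is meant.

How it is judged:
On the way, in this order (a step that is already met when the one before it is completed fails the run):
1. the knob is pressed down (value of joint plunger above 0.012 m), for 0.05 s.
2. the knob is let up again, with the pin not yet fully out (value of joint plunger below 0.004 m and value of joint pin below 0.025 m), for 0.05 s.
3. the pin stands fully out (value of joint pin above 0.0265 m), for 0.2 s.
At the end, for the whole second after the job is handed in: The indicator pin has risen more than 26.5 mm (fully out is about 29.5 mm), the knob is up again to within 3 mm, the pump stands level, at rest and within 30 mm of where it was, and the tin, tape measure and spanner are within 20 mm of where they were (value of joint pin above 0.0265 m and value of joint plunger below 0.003 m and angle between pump's own z axis and vertical below 0.05 rad and linear speed of pump below 0.02 m/s and distance of pump from where it was at the start of the episode below 0.03 m and distance of each of screw_tin, tape_measure, spanner from where it was at the start of the episode below 0.02 m); the robot touches nothing.
It fails at once if the indicator pin is touched (contact force between pin and the fingers above 0.5 N or contact force between pin and the arm above 0.5 N).
It fails at once if the pump is lifted, tipped or shoved away (height (world z) of pump above 0.01 m or angle between pump's own z axis and vertical above 0.12 rad or distance of pump from where it was at the start of the episode above 0.03 m).
It fails at once if a bystander is picked up or pushed away (distance of any of screw_tin, tape_measure, spanner from where it was at the start of the episode above 0.02 m).
It also fails if it takes over 38 s, if anything falls off the work surface, if the arm or the gripper's body presses on something with over 40 N, if the wrist force passes 120 N, or if a joint passes its speed limit or range.

## Working session

There is one attempt and no reset: what is moved stays moved. The work goes in short steps, Python scripts to look and compute and a tool call to move; the robot and the scene stay as the last step left them, time stands still between calls to the robot, and variables do not carry over. Pictures are saved under pics/ and viewed, and the job is handed in when it is done.

Besides the shell and the picture viewer there is one more tool, called in YAML: its name, and indented under it one key for each argument. send_rows: Moves the arm, as the interface text tells. Its arguments: {"type":"object","properties":{"moves":{"type":"array","items":{"type":"object","properties":{"linear":{"type":"array","items":{"type":"number"}},"turn":{"type":"number"},"claw":{"type":"number"}}}},"grip_force":{"type":"number"}},"required":["moves"]}

```bash
mkdir -p pics
cat > h.py <<'E'
from workcell import *
import numpy as np, cv2
from scipy.spatial.transform import Rotation as R
def K(ci):
    f=240/np.tan(np.radians(ci["vertical_fov"])/2)
    return np.array([[f,0,ci["cx"]],[0,f,ci["cy"]],[0,0,1]]),np.array([ci["k1"],0,0,0,0.])
def T(name,s=None):
    ci=camera_info(name)
    if name!="wrist": return np.array(ci["extrinsics"])
    s=s or state(); M=np.eye(4); M[:3,:3]=R.from_quat(s["orientation"]).as_matrix(); M[:3,3]=s["eef_pos"]
    return M@np.array(ci["hand_eye"])
def ray(name,r,c,s=None):
    k,d=K(camera_info(name)); u=cv2.undistortPoints(np.array([[[c,r]]],float),k,d)[0,0]
    M=T(name,s); return M[:3,3],M[:3,:3]@np.array([u[0],u[1],1])
def at_z(name,r,c,z,s=None):
    o,v=ray(name,r,c,s); return o+v*(z-o[2])/v[2]
def at_d(name,r,c,d,s=None):
    o,v=ray(name,r,c,s); return o+v*d
def proj(name,p,s=None):
    k,d=K(camera_info(name)); M=np.linalg.inv(T(name,s)); q=M[:3,:3]@np.asarray(p)+M[:3,3]
    return cv2.projectPoints(q.reshape(1,1,3),np.zeros(3),np.zeros(3),k,d)[0][0,0]
def save(n,p): cv2.imwrite(f"pics/{n}.png",p[:,:,::-1])
E
python3 - <<'E'
from h import *
s=state(); print(s)
for n in ["scene","side","wrist"]:
    p,d=capture(n); save(n+"0",p); np.save(n+"0.npy",d)
    for t in (["plunger_top","pin_tip","pump"] if n!="wrist" else ["plunger_top"]):
        print(n,t,[(round(a["p"],2),np.round(a["at"],1)) for a in place_of(n,t)[:4]])
print(state()["time"])
E
```

```text
{'time': 0.0, 'joints': array([-1.03083186e-01,  8.79596289e-02,  1.37226537e+00, -4.38445428e-05,
        1.68359927e+00, -1.03106099e-01]), 'dq': array([-0.00027705,  0.00066313,  0.00180234, -0.00010158,  0.00133266,
       -0.0023719 ]), 'joint_efforts': array([ 1.28542815e-03, -3.40182602e+01, -3.02423716e+01,  7.18220207e-02,
        3.29729996e-02, -1.13141955e-04]), 'eef_pos': array([5.49459444e-01, 4.55420405e-05, 2.12296000e-01]), 'orientation': array([ 0.4994857 ,  0.50060684, -0.50050467,  0.49940155]), 'wrist_force': array([0.32533808, 0.05947303, 0.23717932]), 'moment': array([-0.00662059, -0.05211875, -0.01176738]), 'finger_gap': 0.9990127268553022}
scene plunger_top [(0.72, array([376.8, 415.7])), (0.68, array([196.8, 232.6])), (0.61, array([222.4, 266.2]))]
scene pin_tip []
scene pump [(0.95, array([259. , 269.7])), (0.88, array([213.5, 237.3])), (0.73, array([392.7, 398.7]))]
side plunger_top [(0.79, array([349.1, 309.2])), (0.63, array([285.3, 324. ])), (0.51, array([162.1, 372.2]))]
side pin_tip [(0.49, array([292.9, 346.5])), (0.43, array([383.2, 273.5]))]
side pump [(0.96, array([399.1, 296.1])), (0.95, array([201.8, 372.5])), (0.67, array([321.4, 331.5]))]
wrist plunger_top []
0.5
```

View pics/scene0.png

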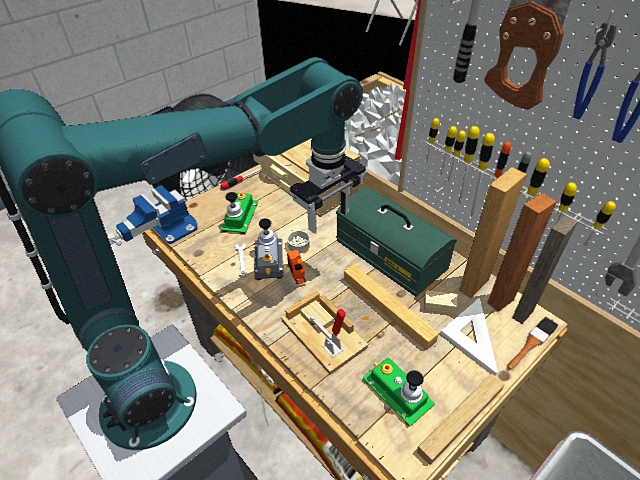

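View pics/side0.png

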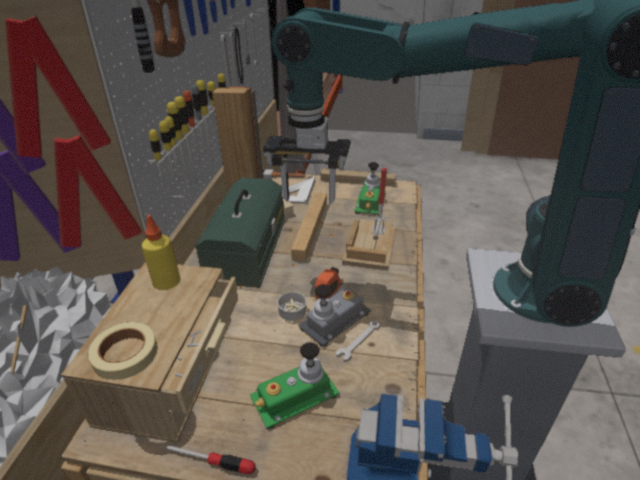

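View pics/wrist0.png

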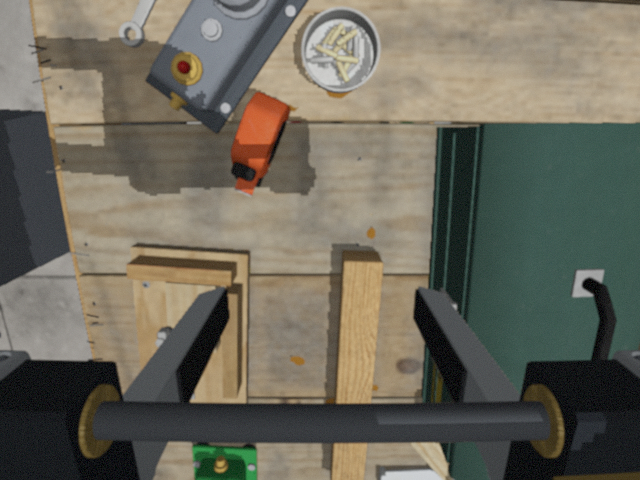

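The knob could be any of three in the scene view (row, col): green pump at (197,233), green pump at (377,416), grey pump at (222,266). I choose the grey one, which is at about (285,324) in the side view and has its red pin at (67,184) in the wrist view. I'll check it in a crop.

Run:
```python
from h import *
print("scene",at_z("scene",222.4,266.2,.117)); print("side",at_z("side",285.3,324,.117))
d=np.load("wrist0.npy"); s=state()
a=at_z("wrist",67,184,.068); print("pin wrist",a, "depth pt",at_d("wrist",67,184,d[67,184]))
print("plug",at_z("wrist",29,211,.055))
for n,(r,c) in dict(tin=(50,340),tape1=(105,268),tape2=(175,245)).items(): print(n,at_d("wrist",r,c,d[r,c]))
ds=np.load("scene0.npy"); print("scene depth",at_d("scene",224,266,ds[224,266]))
ds=np.load("side0.npy"); print("side depth",at_d("side",286,324,ds[286,324]))
a=cv2.imread("pics/scene0.png")[190:310,200:340]; b=cv2.imread("pics/side0.png")[260:380,260:400]
cv2.imwrite("pics/crop0.png",np.hstack([cv2.resize(x,(400,343),interpolation=2) for x in (a,b)]))
```

```text
scene [0.48913466 0.18841769 0.117     ]
side [0.48426264 0.18500896 0.117     ]
pin wrist [0.44587428 0.13113693 0.068     ] depth pt [0.44426609 0.13186415 0.06311413]
plug [0.46504297 0.16046166 0.055     ]
tin [0.56765128 0.15431256 0.00273806]
tape1 [0.50765562 0.10358509 0.05553091]
tape2 [0.48641885 0.04757924 0.05674713]
scene depth [0.48461039 0.18339881 0.1172814 ]
side depth [0.4842325  0.18527418 0.11533877]
```

View pics/crop0.png

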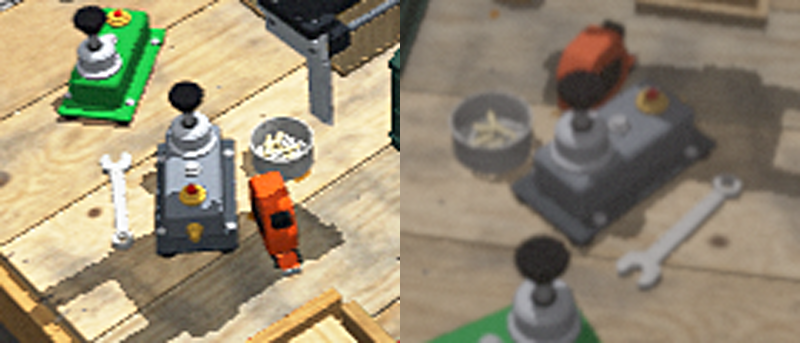

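The crop shows the grey pump, with a black knob at the top and the red pin in its brass gland at the near end. Next I shut the jaws and move in for a wrist view.

send_rows:
  moves:
    - {"linear":[0,-32,-45],"turn":0,"claw":0}
    - {"linear":[0,-64,-90],"turn":0,"claw":0}
    - {"linear":[0,-64,-90],"turn":0,"claw":0}
    - {"linear":[0,-64,-90],"turn":0,"claw":0}
    - {"linear":[0,-64,-90],"turn":0,"claw":0}
  grip_force: 20

```text
time: 1.0
eef_pos: [0.4865, 0.0895, 0.2137]
orientation: [0.5, 0.5, -0.5, 0.5]
wrist_force: [0.6, -0.6, -0.1]
finger_gap: 0.611
```

Run:
```python
from h import *
s=state(); print(s["time"],s["eef_pos"],s["finger_gap"])
p,d=capture("wrist"); save("w1",p); np.save("w1.npy",d)
for t,z in (("plunger_top",.117),("pin_tip",.065)):
    for a in place_of("wrist",t)[:3]: print(t,a["p"],a["at"],at_z("wrist",*a["at"],z,s))
capture("side")
P=[at_d("wrist",r,c,d[r,c],s) for r in range(0,400,2) for c in range(0,640,2) if d[r,c]>0]
P=np.array(P); m=(P[:,2]>.108)&(P[:,2]<.13)&(abs(P[:,0]-.487)<.04)&(abs(P[:,1]-.187)<.04); print("knob depth mean",P[m].mean(0),P[m].min(0),P[m].max(0),m.sum())
```

```text
1.0 [0.48653466 0.08945649 0.2136582 ] 0.611469652570456
plunger_top 0.68 [98.7, 318.6] [0.48545075 0.19316327 0.117     ]
pin_tip 0.63 [179.7, 268.4] [0.4437893 0.1339318 0.065    ]Traceback (most recent call last):
  File "<stdin>", line 7, in <module>
  File "h.py", line 18, in at_d
    o,v=ray(name,r,c,s); return o+v*d
        ~~~^^^^^^^^^^^^
  File "h.py", line 14, in ray
    M=T(name,s); return M[:3,3],M[:3,:3]@np.array([u[0],u[1],1])
  File "h.py", line 8, in T
    ci=camera_info(name)
ValueError: time passes only in moves, steps and waits
```

View pics/w1.png

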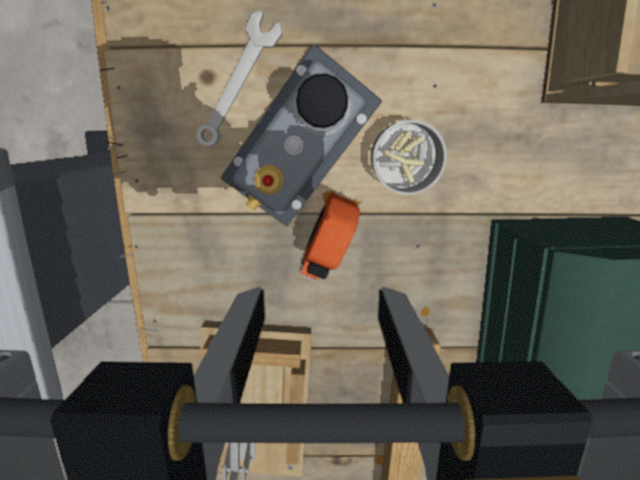

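The wrist view shows the knob as a black disc near (row 101, col 322) and the pin at (180, 268). I'll refine the knob's centre.

Run:
```python
from h import *
s=state(); d=np.load("w1.npy"); im=cv2.imread("pics/w1.png")
m=((im.max(2)<45)).astype(np.uint8); m[:60]=0;m[145:]=0;m[:,:280]=0;m[:,370:]=0
n,l,st,ce=cv2.connectedComponentsWithStats(m); i=1+st[1:,4].argmax(); print(st[i],ce[i]); c,r=ce[i]
print("blob",at_z("wrist",r,c,.115,s),"depth",d[int(r),int(c)],at_d("wrist",r,c,d[int(r),int(c)],s))
print(at_z("wrist",180.5,268,.067,s), at_d("wrist",180.5,268,d[180,268],s))
```

```text
[297  74  50  53 681] [315.48898678 103.61967695]
blob [0.48355371 0.18977109 0.115     ] depth 0.2514585 [0.48358491 0.18962552 0.1173347 ]
[0.44376201 0.13324107 0.067     ] [0.44323825 0.13276198 0.06316278]
```

send_rows:
  moves:
    - {"linear":[0,0,-50],"turn":0,"claw":0}
    - {"linear":[0,0,-101],"turn":0,"claw":0}
    - {"linear":[30,0,-101],"turn":0,"claw":0}
    - {"linear":[60,0,-101],"turn":0,"claw":0}
    - {"linear":[60,0,-101],"turn":0,"claw":0}

```text
time: 1.7
eef_pos: [0.4843, 0.189, 0.148]
orientation: [-0.497, -0.501, 0.504, -0.498]
wrist_force: [0.2, -0.1, -0.5]
finger_gap: 0.024
```

send_rows:
  moves:
    - {"linear":[0,0,0],"turn":0,"claw":0}
    - {"linear":[0,0,0],"turn":0,"claw":0}
    - {"linear":[0,0,0],"turn":0,"claw":0}

```text
time: 2.0
eef_pos: [0.4854, 0.1887, 0.1497]
orientation: [-0.498, -0.5, 0.503, -0.498]
wrist_force: [-0.1, 0.2, -0.2]
finger_gap: 0.003
```

Run:
```python
from h import *
s=state(); print(s["time"],s["eef_pos"],s["finger_gap"],s["wrist_force"])
tip=s["eef_pos"]+[0,0,-.008]
ims=[]
for n in ("scene","side"):
    p,d=capture(n); save(n+"2",p); u=proj(n,tip).astype(int); print(n,u)
    ims.append(cv2.resize(p[max(u[1]-60,0):u[1]+60,u[0]-70:u[0]+70],(400,343),interpolation=2))
save("crop2",np.hstack(ims))
```

```text
2.0 [0.48540667 0.18873297 0.14971186] 0.003371483520673456 [-0.11545004  0.22322558 -0.2185163 ]
scene [264 216]
side [323 277]
```

View pics/crop2.png

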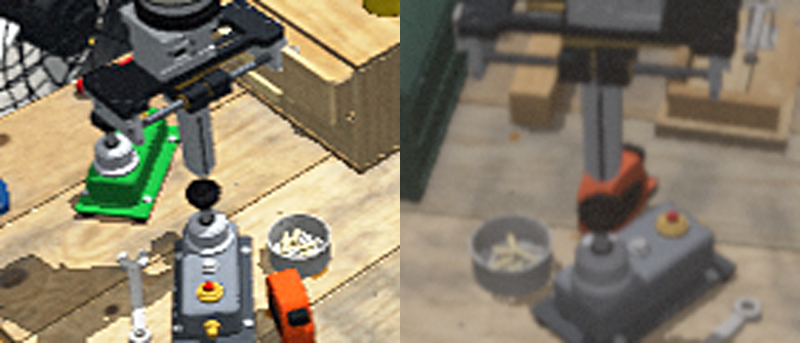

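The fingertips stand right over the knob in both views, about 25 mm clear. First stroke: I go down in stages and watch the force.

send_rows:
  moves:
    - {"linear":[20,1.5,-1],"turn":0,"claw":0}
    - {"linear":[30,1.5,-1],"turn":0,"claw":0}
    - {"linear":[38,1.5,-1],"turn":0,"claw":0}
    - {"linear":[42,1.5,-1],"turn":0,"claw":0}
    - {"linear":[42,1.5,-1],"turn":0,"claw":0}

```text
time: 2.6
eef_pos: [0.4877, 0.19, 0.1098]
orientation: [-0.499, -0.5, 0.502, -0.499]
wrist_force: [-0.5, -0.6, 8.0]
finger_gap: 0.004
```

send_rows:
  moves:
    - {"linear":[4,0,0],"turn":0,"claw":0}
    - {"linear":[6,0,0],"turn":0,"claw":0}
    - {"linear":[6,0,0],"turn":0,"claw":0}

```text
time: 2.9
eef_pos: [0.4878, 0.19, 0.1062]
orientation: [-0.5, -0.5, 0.502, -0.499]
wrist_force: [-3.2, -0.7, 9.2]
finger_gap: 0.006
```

send_rows:
  moves:
    - {"linear":[3,0,0],"turn":0,"claw":0}
    - {"linear":[4,0,0],"turn":0,"claw":0}
    - {"linear":[4,0,0],"turn":0,"claw":0}

```text
time: 3.2
eef_pos: [0.4878, 0.19, 0.105]
orientation: [-0.5, -0.499, 0.501, -0.499]
wrist_force: [-4.1, -0.5, 9.7]
finger_gap: 0.003
```

send_rows:
  moves:
    - {"linear":[4,0,0],"turn":0,"claw":0}
    - {"linear":[5,0,0],"turn":0,"claw":0}

```text
time: 3.4
eef_pos: [0.488, 0.19, 0.1047]
orientation: [0.501, 0.499, -0.501, 0.5]
wrist_force: [-7.2, -2.4, 21.2]
finger_gap: 0.004
```

The knob met its hard stop, with 21 N at TCP z = 0.105. I let it up fully and look.

send_rows:
  moves:
    - {"linear":[-15,0,0],"turn":0,"claw":0}
    - {"linear":[-30,0,0],"turn":0,"claw":0}
    - {"linear":[-32,0,0],"turn":0,"claw":0}
    - {"linear":[-32,0,0],"turn":0,"claw":0}
    - {"linear":[-32,0,0],"turn":0,"claw":0}

```text
time: 3.9
eef_pos: [0.4873, 0.1898, 0.1354]
orientation: [-0.5, -0.499, 0.501, -0.499]
wrist_force: [-0.3, -0.0, -0.2]
finger_gap: 0.008
```

```bash
cat > look.py <<'E'
import sys
from h import *
k=sys.argv[1]
s=state(); print(s["time"],s["eef_pos"],s["wrist_force"])
ims=[]
for n in ("scene","side"):
    p,d=capture(n); save(n+k,p)
    u=proj(n,[.465,.16,.08]).astype(int)
    ims.append(cv2.resize(p[u[1]-34:u[1]+34,u[0]-40:u[0]+40],(400,340),interpolation=2))
save("crop"+k,np.hstack(ims))
p,d=capture("wrist"); save("w"+k,p)
E
python3 look.py 3
```

```text
3.9 [0.4872797  0.18980376 0.13542316] [-0.28367936 -0.01334974 -0.244556  ]
```

View pics/crop3.png

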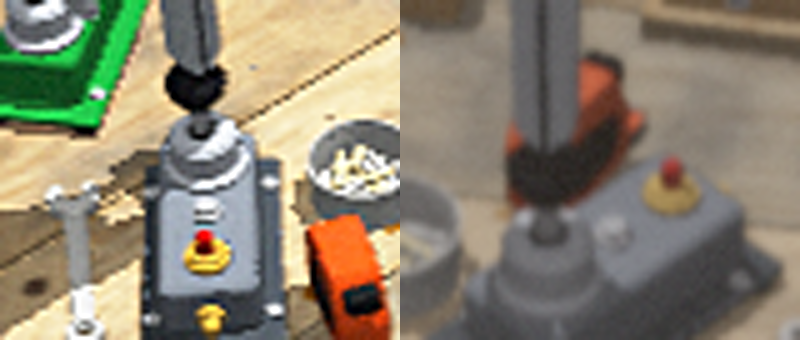

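View pics/w3.png

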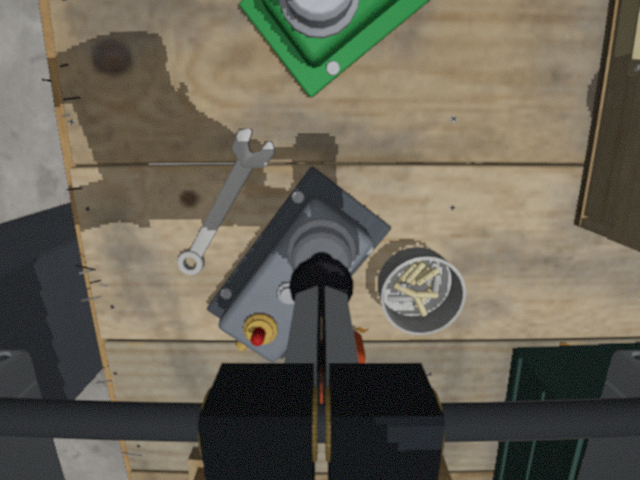

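The red pin has risen and the knob is back up, with the pump unmoved. Second stroke.

send_rows:
  moves:
    - {"linear":[14,0,0],"turn":0,"claw":0}
    - {"linear":[24,0,0],"turn":0,"claw":0}
    - {"linear":[31,0,0],"turn":0,"claw":0}
    - {"linear":[36,0,0],"turn":0,"claw":0}
    - {"linear":[36,0,0],"turn":0,"claw":0}

```text
time: 4.55
eef_pos: [0.489, 0.1903, 0.1047]
orientation: [0.502, 0.498, -0.499, 0.5]
wrist_force: [-5.3, -1.1, 22.8]
finger_gap: 0.006
```

send_rows:
  moves:
    - {"linear":[3,0,0],"turn":0,"claw":0}
    - {"linear":[4,0,0],"turn":0,"claw":0}

```text
time: 4.75
eef_pos: [0.4891, 0.1904, 0.1047]
orientation: [0.502, 0.498, -0.499, 0.501]
wrist_force: [-6.8, -2.1, 24.1]
finger_gap: 0.004
```

send_rows:
  moves:
    - {"linear":[-15,0,0],"turn":0,"claw":0}
    - {"linear":[-30,0,0],"turn":0,"claw":0}
    - {"linear":[-31,0,0],"turn":0,"claw":0}
    - {"linear":[-31,0,0],"turn":0,"claw":0}
    - {"linear":[-31,0,0],"turn":0,"claw":0}

```text
time: 5.25
eef_pos: [0.488, 0.1901, 0.1338]
orientation: [0.501, 0.499, -0.5, 0.5]
wrist_force: [-0.1, -0.8, 0.4]
finger_gap: 0.006
```

```bash
python3 look.py 4
```

```text
5.25 [0.48800919 0.19007571 0.13381227] [-0.10888492 -0.83132222  0.37003769]
```

View pics/crop4.png

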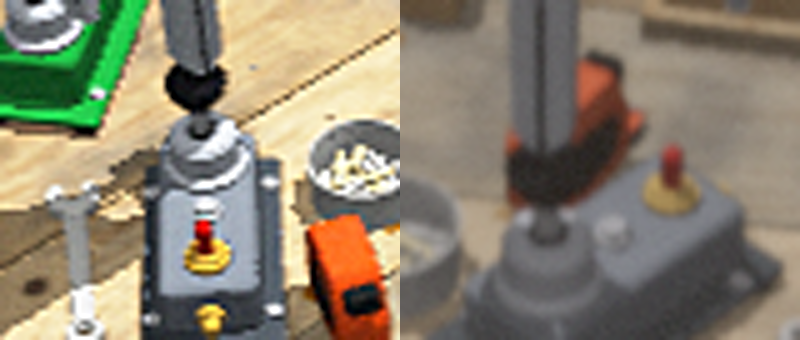

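The pin is higher, showing red only with no white yet, and the knob is up. Third stroke.

send_rows:
  moves:
    - {"linear":[13,0,0],"turn":0,"claw":0}
    - {"linear":[22,0,0],"turn":0,"claw":0}
    - {"linear":[29,0,0],"turn":0,"claw":0}
    - {"linear":[34,0,0],"turn":0,"claw":0}
    - {"linear":[34,0,0],"turn":0,"claw":0}

```text
time: 5.9
eef_pos: [0.49, 0.1906, 0.1047]
orientation: [0.503, 0.498, -0.498, 0.501]
wrist_force: [-4.8, -0.6, 19.6]
finger_gap: 0.001
```

send_rows:
  moves:
    - {"linear":[3,0,0],"turn":0,"claw":0}
    - {"linear":[4,0,0],"turn":0,"claw":0}

```text
time: 6.1
eef_pos: [0.4901, 0.1907, 0.1047]
orientation: [0.504, 0.497, -0.497, 0.502]
wrist_force: [-8.3, -3.8, 24.0]
finger_gap: 0.003
```

send_rows:
  moves:
    - {"linear":[-15,0,0],"turn":0,"claw":0}
    - {"linear":[-30,0,0],"turn":0,"claw":0}
    - {"linear":[-31,0,0],"turn":0,"claw":0}
    - {"linear":[-31,0,0],"turn":0,"claw":0}
    - {"linear":[-31,0,0],"turn":0,"claw":0}

```text
time: 6.6
eef_pos: [0.4889, 0.1904, 0.1338]
orientation: [0.503, 0.498, -0.498, 0.501]
wrist_force: [-0.4, -0.6, -1.0]
finger_gap: 0.007
```

```bash
python3 look.py 5
```

```text
6.6 [0.48885221 0.190361   0.13383066] [-0.40861425 -0.5901196  -0.96379289]
```

View pics/crop5.png

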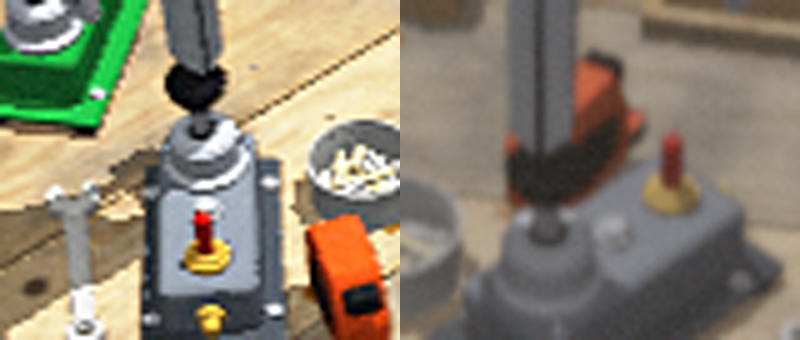

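The pin is higher again but still shows no white band. Fourth stroke, with a small x correction of -1.5 mm.

send_rows:
  moves:
    - {"linear":[13,-1.5,0],"turn":0,"claw":0}
    - {"linear":[22,-1.5,0],"turn":0,"claw":0}
    - {"linear":[29,-1.5,0],"turn":0,"claw":0}
    - {"linear":[34,-1.5,0],"turn":0,"claw":0}
    - {"linear":[34,-1.5,0],"turn":0,"claw":0}

```text
time: 7.25
eef_pos: [0.4896, 0.1909, 0.1048]
orientation: [0.505, 0.497, -0.496, 0.503]
wrist_force: [-4.5, -1.5, 18.8]
finger_gap: 0.006
```

send_rows:
  moves:
    - {"linear":[3,0,0],"turn":0,"claw":0}
    - {"linear":[4,0,0],"turn":0,"claw":0}

```text
time: 7.45
eef_pos: [0.4898, 0.1909, 0.1047]
orientation: [0.505, 0.496, -0.496, 0.503]
wrist_force: [-7.7, -2.7, 23.6]
finger_gap: 0.005
```

send_rows:
  moves:
    - {"linear":[-15,0,0],"turn":0,"claw":0}
    - {"linear":[-30,0,0],"turn":0,"claw":0}
    - {"linear":[-31,0,0],"turn":0,"claw":0}
    - {"linear":[-31,0,0],"turn":0,"claw":0}
    - {"linear":[-31,0,0],"turn":0,"claw":0}

```text
time: 7.95
eef_pos: [0.4883, 0.1906, 0.1338]
orientation: [0.504, 0.497, -0.497, 0.502]
wrist_force: [-0.4, -0.6, 0.1]
finger_gap: 0.007
```

```bash
python3 look.py 6
```

```text
7.95 [0.4883275  0.1906021  0.13379618] [-0.39478801 -0.64248156  0.06312983]
```

View pics/crop6.png

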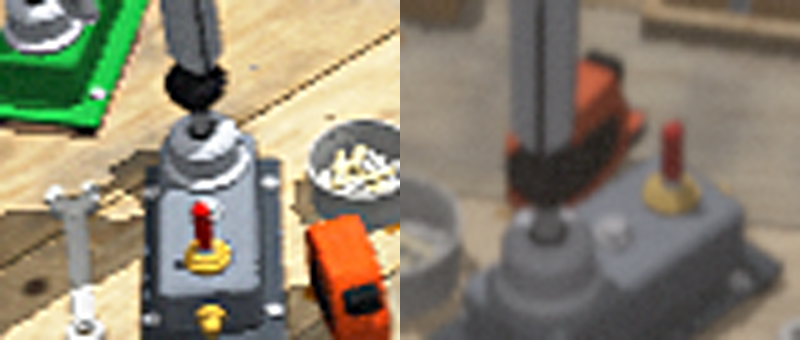

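The pin rose again, but I can't clearly see the white band. I measure the tip's height in every picture.

Run:
```python
from h import *
s=state()
pxy=[.4440,.1332]
for n in ("scene","side"):
    for z in (.061,.07,.078,.085,.091): print(n,z,np.round(proj(n,[*pxy,z]),1))
    for k in "03456":
        im=cv2.imread(f"pics/{n}{k}.png").astype(int); u=proj(n,[*pxy,.075]).astype(int)
        x0,y0=u[0]-8,u[1]-15
        c=im[y0:y0+30,x0:x0+16]; m=(c[:,:,2]>90)&(c[:,:,1]<.5*c[:,:,2])&(c[:,:,0]<.6*c[:,:,2])
        r,q=np.nonzero(m); print(n,k,"red rows",r.min()+y0,r.max()+y0,"cols",q.min()+x0,q.max()+x0)
def crop(f,n):
    im=cv2.imread(f); u=proj(n,[*pxy,.07]).astype(int); return cv2.resize(im[u[1]-20:u[1]+20,u[0]-20:u[0]+20],(390,390),interpolation=0)
cv2.imwrite("pics/pin6.png",np.hstack([crop("pics/scene6.png","scene"),crop("pics/side6.png","side")]))
```

```text
scene 0.061 [267.5 255.2]
scene 0.07 [267.2 253. ]
scene 0.078 [266.9 250.9]
scene 0.085 [266.6 249.1]
scene 0.091 [266.4 247.5]
scene 0 red rows 255 257 cols 265 268
scene 3 red rows 253 257 cols 265 268
scene 4 red rows 251 257 cols 265 268
scene 5 red rows 249 257 cols 265 268
scene 6 red rows 248 256 cols 264 267
side 0.061 [346. 291.]
side 0.07 [346.  287.9]
side 0.078 [346.1 285.2]
side 0.085 [346.2 282.7]
side 0.091 [346.3 280.6]
side 0 red rows 292 293 cols 347 348
side 3 red rows 289 292 cols 347 349
side 4 red rows 282 293 cols 339 349
side 5 red rows 284 292 cols 347 349
side 6 red rows 282 291 cols 347 349
```

View pics/pin6.png

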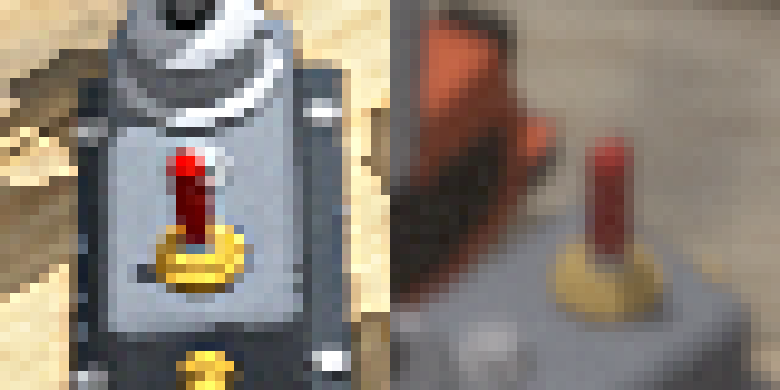

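View pics/w6.png

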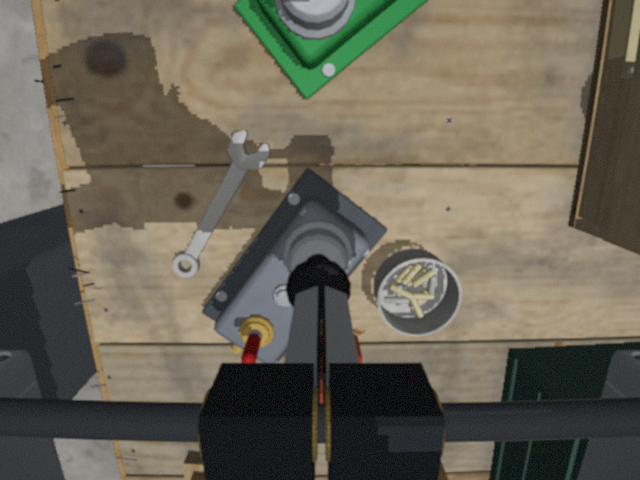

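The tip rows fit about 29 mm of rise, and there is a pale pixel at the pin's foot, but it's too coarse to be sure. I withdraw upward and back for a wrist close-up.

send_rows:
  moves:
    - {"linear":[-40,0,0],"turn":0,"claw":0}
    - {"linear":[-80,0,0],"turn":0,"claw":0}
    - {"linear":[-80,0,50],"turn":0,"claw":0}
    - {"linear":[-80,0,100],"turn":0,"claw":0}
    - {"linear":[-80,0,140],"turn":0,"claw":0}

```text
time: 8.6
eef_pos: [0.487, 0.0488, 0.2139]
orientation: [0.504, 0.497, -0.496, 0.503]
wrist_force: [0.4, 0.3, 0.7]
finger_gap: 0.007
```

send_rows:
  moves:
    - {"linear":[0,0,0],"turn":0,"claw":0}
    - {"linear":[0,0,0],"turn":0,"claw":0}

```text
time: 8.8
eef_pos: [0.4869, 0.0482, 0.2134]
orientation: [0.505, 0.496, -0.497, 0.502]
wrist_force: [0.1, -0.4, -0.0]
finger_gap: 0.005
```

```bash
python3 look.py 7
python3 - <<'E'
from h import *
s=state()
u=proj("wrist",[.444,.133,.075],s).astype(int); print(u)
im=cv2.imread("pics/w7.png"); 
c=im[max(u[1]-40,0):u[1]+40,u[0]-40:u[0]+40]; cv2.imwrite("pics/pin7.png",cv2.resize(c,None,fx=6,fy=6,interpolation=0))
p=cv2.imread("pics/w7.png")
E
```

```text
8.8 [0.48686675 0.04823527 0.2134079 ] [ 0.10035274 -0.4372987  -0.02450817]
[262 131]
```

View pics/pin7.png

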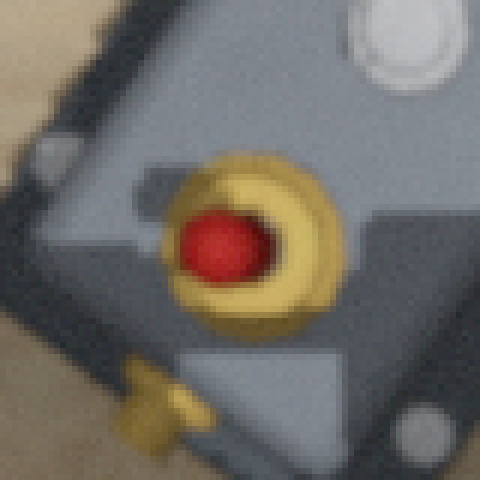

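View pics/crop7.png

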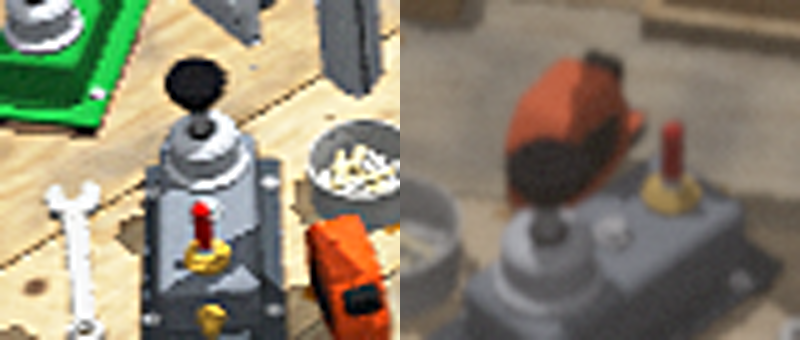

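Run:
```python
from h import *
s=state(); p,d=capture("wrist")
u=proj("wrist",[.444,.133,.075],s).astype(int); x0=u[0]-40;y0=max(u[1]-40,0)
for (cx,cy) in ((215,240),(225,250),(300,250),(60,150),(405,30)):
    c=x0+cx//6; r=y0+cy//6; print(c,r,at_d("wrist",r,c,np.median(d[r-1:r+2,c-1:c+2]),s))
```

```text
257 131 [0.44217951 0.13356617 0.09116126]
259 132 [0.44356367 0.13285166 0.09080126]
272 132 [0.44939119 0.13273791 0.05653081]
232 116 [0.40895432 0.14692656 0.01550937]
289 96 [0.46380129 0.16066391 0.05585729]
```

Run:
```python
from h import *
s=state()
for n in ("scene","side"):
    p,d=capture(n); u=proj(n,[.487,.189,.117]).astype(int); print(n,"knob",at_d(n,u[1],u[0],np.median(d[u[1]-1:u[1]+2,u[0]-1:u[0]+2])))
    a=cv2.imread(f"pics/{n}0.png");b=p[:,:,::-1]
    u=proj(n,[.444,.133,.06]).astype(int); print([b[r,u[0]-3:u[0]+4,::-1].tolist() for r in range(u[1]-2,u[1]+3)])
for nm in ("screw_tin","tape_measure","spanner"):
    print(nm,[np.round(x["at"],1) for x in place_of("side",nm)[:1]])
print(state()["wrist_force"],state()["time"])
d=cv2.absdiff(cv2.imread("pics/side0.png"),cv2.imread("pics/side7.png"))[260:380,260:400]
cv2.imwrite("pics/diff.png",cv2.resize(d*3,(560,480)))
print(sign_off())
```

```text
scene knob [0.48799607 0.19240536 0.11653274]
[[[155, 165, 181], [81, 0, 0], [92, 0, 0], [107, 0, 0], [132, 89, 102], [170, 194, 214], [172, 186, 201]], [[155, 166, 188], [97, 21, 26], [98, 2, 8], [108, 0, 0], [150, 101, 86], [199, 204, 196], [166, 180, 209]], [[230, 195, 124], [201, 117, 30], [88, 0, 0], [94, 0, 0], [214, 159, 80], [255, 255, 157], [246, 206, 118]], [[147, 105, 23], [114, 68, 43], [99, 19, 24], [94, 12, 22], [186, 138, 87], [255, 225, 95], [255, 235, 70]], [[158, 119, 36], [124, 112, 85], [96, 128, 142], [109, 134, 153], [182, 174, 151], [248, 201, 85], [137, 102, 28]]]
side knob [0.48848254 0.18469037 0.11428169]
[[[94, 88, 82], [102, 98, 95], [113, 112, 116], [114, 109, 113], [101, 74, 76], [86, 39, 36], [89, 42, 35]], [[76, 74, 75], [87, 85, 85], [113, 112, 115], [117, 110, 113], [96, 69, 70], [87, 40, 35], [89, 42, 35]], [[80, 79, 80], [94, 90, 86], [124, 114, 104], [127, 114, 97], [107, 79, 70], [95, 53, 47], [87, 39, 32]], [[86, 82, 76], [117, 102, 81], [149, 129, 91], [154, 131, 93], [120, 95, 77], [94, 62, 56], [90, 53, 49]], [[99, 89, 74], [142, 122, 85], [168, 143, 92], [166, 139, 92], [132, 113, 91], [102, 85, 76], [98, 81, 76]]]
screw_tin [array([308.6, 290.3])]
tape_measure [array([310.3, 292.6])]
spanner [array([342.8, 355.8])]
[0.48180274 0.03205368 0.13203474] 9.25
the job is handed in; nothing more can be done
None
```

View pics/diff.png

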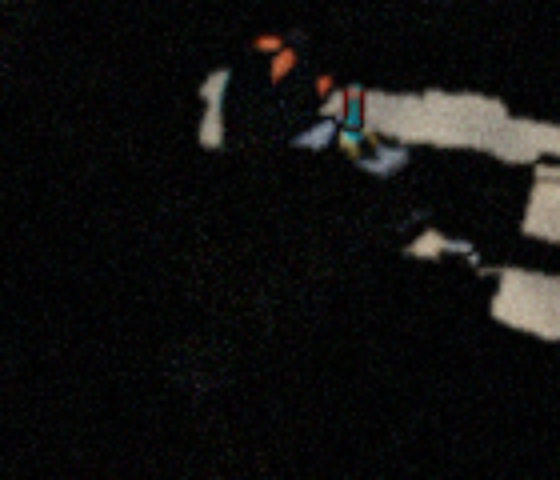

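I pressed the grey pump's knob with shut fingertips for four full strokes, each down to the hard stop at about 19–24 N. The knob was let fully up after each one, then I moved the arm clear and handed the job in at 9.25 s.

- **Pin:** wrist depth puts its tip at about 0.091 m, which is the fully-out height. The gland, read in the same picture as a check, gave 0.0565 m against a known 0.056 m. The tip rose in the pictures after every stroke.
- **Knob:** it is back up. Depth gives 0.1165 m in the scene view and 0.1143 m in the side view, against 0.117 m. The side view read low at the start too (0.1153 m).
- **Pump, tin, tape measure and spanner:** the before/after difference picture of the side view shows only shadow changes and the risen pin.
- **Contact:** the wrist force at the end was about 0.5 N or less, so nothing was touched.

**Not confirmed:** I could not see the white band clearly. Only one or two greyish pixels, in shadow, show at the foot of the pin, so "fully out" rests on the measured height and the stroke count.

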